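# Shut the two open parts boxes

### The arm

A 6-joint arm with a two-finger parallel gripper is mounted at the origin on a cart in front of the work surface, level with it; the furniture and walls round the work are solid. World frame = base frame: x ahead of the robot, y to its left, z up, the work surface at z = 0. Lengths are in m, angles in rad, forces in N, time in s.
With the tool pointing down it reaches from about 0.225 to 0.875 m from the base axis. Payload 3.4 kg.
Tool frame: the origin (TCP) lies at the very end of the fingers, on their centre line; the grasp point (between the pads) lies behind it (manip.grasp_offset is the z of the grasp point in the tool frame, in m); z points along the fingers, y is the line along which they close (so a half turn about z gives the same grasp; the last joint's range is limited). The gripper opens to 85 mm and grips with 20 to 120 N. Pads are 22 mm wide; open, the fingers measure 114 mm over their backs; the gripper's body (76 mm by 85 mm) begins 54 mm behind the grasp point. The pads swing forward as they close: fully open they stand 13 mm farther back than shut.
Start: joints at [1.063, 0.276, 1.505, -0, 1.361, -0.121], TCP at [0.217, 0.533, 0.231] pointing down, gripper open.
Joint ranges: [-2.89, 2.89], [-0.75, 2.08], [0.22, 2.7], [-1.18, 4.32], [0.11, 2.71], [-2.7, 2.7]. Speed limits (rad/s): [2.57, 2.57, 3.14, 3.14, 3.14, 3.14].

### API

Orientations are given as a unit quaternion [w, x, y, z].
In Python, from rig import manip gives the robot as it stands.
- The arm moves only by the shell command python3 -m pendant 'ROWS' [FORCE]. ROWS is JSON, a list of rows, each an object of numbers: "dx", "dy", "dz": the shift along the tool's x, y, z in m; "rx", "ry", "rz": the turn, a rotation vector about the tool's x, y, z in degrees; "hand": the finger opening in m, from 0 to 0.0854. In form: [{"dx": .., "dy": .., "dz": .., "rx": .., "ry": .., "rz": .., "hand": ..}, ...]. A call has 1 to 12 rows; each row shifts and turns the commanded pose from where the row before left it, along the tool's axes as they then stand; what a row does not reach is not made up. A row lasts 1/12 s, in which the tool goes at most 41.7 mm and 7.16 degrees, less where a joint would pass 70% of its speed; a pose out of reach is approached as far as the arm can. A call is refused whole if a number of a shift passes 0.0417 or a number of a turn 7.16, either way. A call with a gripper value outside its range is refused whole. The fingers move at their own pace and stop on an object; FORCE is the grip in N (left out, the last holds). Time passes only in rows, so rows that do not move let the fingers close. It gives the time, the measured TCP pose, the force, the opening and the grip force at its end, in the units of the state.
- manip.get_state(): the state, without advancing time (a new reading comes with each control period).
- manip.get_image(name): name is "side" or "top" or "wrist"; returns a dict with "frame" (400x640x3 uint8, red, green, blue), "fx", "fy", "cx", "cy" (pixels), "position" and "attitude" of the camera in the world; the wrist camera has in their place "mount" (4x4, takes a point from camera to tool coordinates, whose origin is the TCP and whose axes are the flange's). Camera axes: x right, y up, looking along -z (the intrinsics and any distortion apply to the point x, -y, -z); pixel columns grow to the right and rows downward; lengths in m; the calibration is good to about 2 mm. A picture is of the moment at which its call begins: read the wrist's pose just before it. There is no depth.
- manip.sign_off(): hands the job in; it is judged then, once.
The state is a dict: "clock": time; "qpos": joint angles; "qd": joint speeds; "effort": joint torques, N m; "position": TCP position; "ee_rot": TCP orientation; "contact_force": force on the tool from outside, world axes, zero at the start; "moment": the same for the moment, N m; "width": finger opening in m; "gripper_force": force on a finger pad.
Only numpy, scipy, OpenCV 4.12 (cv2) and the standard library are available. Lean on these libraries where they do the work, as an engineer would, in place of code of your own. Each camera call takes 0.05 s, during which the arm holds its last target. There are 200 camera calls.

### The job

There will be grinding at this bench: push the lids of the small black parts case and the open red tin in front of you fully shut with the fingertips, so that no grit gets in. Nothing is to be picked up: both boxes stay standing where they are with their contents inside, and the battery, bolt, roll of tape and fuse box lying about the work are left alone.

Things in the scene. Friction and masses are not known exactly. Their poses are not given: they have to be found in the camera images.
- case: small black moulded parts case (not the big open tool bag at the back, which is furniture), 106 x 145 mm (x, y) and 49 high when shut, loose, about 0.7 kg, standing open on the worktop. Origin: centre of the underside; x points from the front edge to the hinge at the back, z up. Hollow tray with walls up to 42 mm; the lid is a slab 6 mm thick, 144 mm wide along y, hinged along y at the back.
- case_hinge (a point): middle of the black case's hinge line, 50 mm behind its origin and 43 mm above the worktop; axes as case
- case_edge (a point): middle of the free (front) edge of the black case's lid, 98 mm from the hinge line, in the slab's thickness; moves with the lid
- case_lid (a joint): angle of the black case's lid: 0 shut, 1.57 upright, more when it leans away to the back (stop at 3.5); starts at 1.7 to 2.2. The hinge is stiff (friction about 0.08 N m, about 1 N at the edge): the lid stays where it is left, at any angle, so it must be pushed all the way down to 0. It turns by pushing on its back face, which becomes the top when shut (top 48 mm above the worktop).
- tin: red hinged tin, the open one near the robot, 94 x 124 mm (x, y) and 37 high when shut, loose, about 0.7 kg, standing open on the worktop. Origin: centre of the underside; x points from the front edge to the hinge at the back, z up. Hollow, walls 2 mm thick up to 35 mm; the lid is a sheet 2 mm thick, 124 mm wide along y, with a 30 mm wide lip in the middle of its free edge.
- tin_hinge (a point): middle of the red tin's hinge line, 45 mm behind its origin and 35 mm above the worktop; axes as tin
- tin_edge (a point): middle of the free (front) edge of the red tin's lid, 87 mm from the hinge line; moves with the lid
- tin_lid (a joint): angle of the red tin's lid: 0 shut, 1.57 upright, leaning back to its stop at 1.92; starts at 1.72 to 1.88. Its hinge too is stiff enough (friction about 0.03 N m) that the lid stays where it is left and must be pushed all the way down to 0. The back face becomes the top when shut (37 mm above the worktop).
- relay: black cube relay, 28 x 28 x 36 mm, loose in the black case; origin at the centre of its underside
- bolt_in_tin: steel bolt, 19 x 38 x 18 mm, loose in the red tin; origin at the centre of its underside
- battery: orange block battery, 26 x 48 x 18 mm, loose on the worktop in front of the black case; not to be disturbed; origin at the centre of its underside
- bolt: steel hex bolt, 23 x 54 x 21 mm, lying loose on the worktop in front of the red tin; not to be disturbed; origin at the centre of its underside
- green_tape: roll of green tape, 66 mm across, 19 high, loose on the worktop beside or between the two boxes; not to be disturbed; origin at the centre of its underside
- fuse_box: flat white box of fuses, 62 x 100 x 24 mm, loose on the worktop behind the boxes, to the right of the tool bag; not to be disturbed; origin at the centre of its underside

How it is judged:
At the end, for the whole second after the job is handed in: Both lids are shut (within 0.06 rad) and at rest, both boxes stand level within 30 mm of where they were, the relay and the small bolt are inside, and the four bystanders lie within 20 mm of where they were (value of joint each of case_lid, tin_lid below 0.06 rad and velocity of joint case_lid between -0.05 and 0.05 rad/s and distance of each of case, tin from where it was at the start of the episode below 0.03 m and angle between each of case, tin's own z axis and vertical below 0.05 rad and height (world z) of each of case, tin below 0.01 m and velocity of joint tin_lid between -0.05 and 0.05 rad/s and horizontal distance between relay and case below 0.06 m and height (world z) of relay below 0.035 m and horizontal distance between bolt_in_tin and tin below 0.065 m and height (world z) of bolt_in_tin below 0.03 m and distance of each of battery, bolt, green_tape, fuse_box from where it was at the start of the episode below 0.02 m); the robot touches nothing.
It fails at once if the black case is lifted or tipped (height (world z) of case above 0.015 m or angle between case's own z axis and vertical above 0.2 rad).
It fails at once if the black case is shoved more than 30 mm from where it stood (distance of case from where it was at the start of the episode above 0.03 m).
It fails at once if the red tin is lifted or tipped (height (world z) of tin above 0.015 m or angle between tin's own z axis and vertical above 0.2 rad).
It fails at once if the red tin is shoved more than 30 mm from where it stood (distance of tin from where it was at the start of the episode above 0.03 m).
It fails at once if the battery, loose bolt, tape or fuse box is moved more than 20 mm (distance of any of battery, bolt, green_tape, fuse_box from where it was at the start of the episode above 0.02 m).
It also fails if it takes over 48 s, if anything falls off the work surface, if the arm or the gripper's body presses on something with over 40 N, if the wrist force passes 120 N, or if a joint passes its speed limit or range.

## Working session

There is one attempt and no reset: what is moved stays moved. The work goes in short steps, Python scripts to look and compute and a shell command to move; the robot and the scene stay as the last step left them, time stands still between calls to the robot, and variables do not carry over. Pictures are saved under pics/ and viewed, at most 10 in all, crops included, and the job is handed in when it is done.

```bash
ls; mkdir -p pics
python3 - <<'E'
from rig import manip
import cv2,json
s=manip.get_state();print(s)
for n in("side","top"):
    d=manip.get_image(n);print(n,{k:v for k,v in d.items() if k!="frame"})
    cv2.imwrite(f"pics/{n}0.png",d["frame"][:,:,::-1])
E
```

```text
pics
{'clock': 0.0, 'qpos': array([ 1.06304774e+00,  2.76576283e-01,  1.50617175e+00, -2.68127667e-05,
        1.36067238e+00, -1.21008310e-01]), 'qd': array([-0.00206861, -0.00124196,  0.00033933, -0.00029245, -0.0001736 ,
       -0.00063635]), 'effort': array([-1.56530132e-03, -4.16769683e+01, -2.45809060e+01, -1.93037686e-04,
        1.07195653e-02, -9.35552649e-07]), 'position': array([0.21662682, 0.53204857, 0.23043499]), 'ee_rot': array([-2.70127706e-04,  1.92164469e-01,  9.81362309e-01, -8.73140846e-04]), 'contact_force': array([ 0.78836426,  0.03707962, -0.52395993]), 'moment': array([-0.01440342, -0.01610946, -0.04990617]), 'gripper_force': 0.0, 'width': 0.08537181130051591}
side {'fx': 430.95065427593465, 'fy': 430.95065427593465, 'cx': 314.7100175812637, 'cy': 203.38025706361572, 'position': array([ 0.59180968, -0.62097314,  0.53805389]), 'attitude': array([0.87349796, 0.48622876, 0.0180127 , 0.01607656])}
top {'fx': 431.66599109737354, 'fy': 431.66599109737354, 'cx': 320.2335457435222, 'cy': 196.92260241189115, 'position': array([0.43052109, 0.17087448, 1.05846011]), 'attitude': array([-0.70213718, -0.04601971,  0.0458634 ,  0.70907131])}
```

View pics/top0.png

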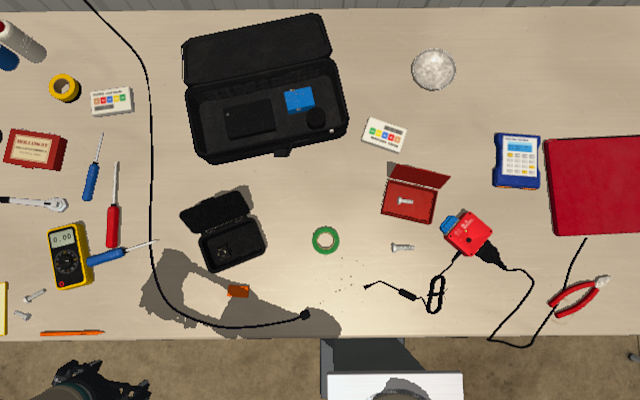

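View pics/side0.png

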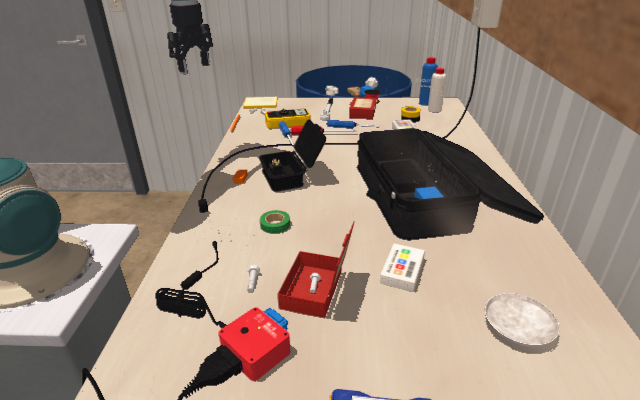

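The top view (image up = +x, left = +y) shows the black case near (232,235) with its lid leaning back, the tin at (410,200), battery (238,291), tape (326,240), bolt (402,247) and fuse box (384,134). The side view shows the case at (290,160) and the tin at (315,280), with its lid edge near (350,228).

Next I'll enlarge both boxes to read their corners.

```bash
cat > h.py <<'E'
import numpy as np, cv2
from scipy.spatial.transform import Rotation as R
from rig import manip
def cam(d):
    q=d["attitude"];M=R.from_quat([q[1],q[2],q[3],q[0]]).as_matrix();return np.array(d["position"]),M
def ray(d,u,v):
    p,M=cam(d);r=M@np.array([(u-d["cx"])/d["fx"],-(v-d["cy"])/d["fy"],-1]);return p,r/np.linalg.norm(r)
def plane(d,u,v,z):
    p,r=ray(d,u,v);return p+r*(z-p[2])/r[2]
def tri(d1,uv1,d2,uv2):
    p,r=ray(d1,*uv1);q,s=ray(d2,*uv2)
    t=np.linalg.lstsq(np.c_[r,-s],q-p,rcond=None)[0];a=p+r*t[0];b=q+s*t[1];return (a+b)/2,np.linalg.norm(a-b)
def proj(d,P):
    p,M=cam(d);c=M.T@(np.array(P)-p);return np.array([d["cx"]-d["fx"]*c[0]/c[2],d["cy"]+d["fy"]*c[1]/c[2]])
def load(n):
    import pickle;return pickle.load(open(f"pics/{n}.pkl","rb"))
E
python3 - <<'E'
from h import *
import pickle
T=[]
for n in("top","side"):
    d=manip.get_image(n);pickle.dump(d,open(f"pics/{n}0.pkl","wb"))
    for (u,v) in ({"top":[(170,180),(360,150)],"side":[(240,110),(265,213)]}[n]):
        c=d["frame"][v:v+100,u:u+100,::-1]
        c=cv2.resize(c,(400,400),interpolation=cv2.INTER_CUBIC)[:300] if 0 else cv2.resize(c[:100],(400,400),interpolation=cv2.INTER_CUBIC)
        c=np.clip(255*(c/255.)**0.5,0,255).astype(np.uint8)
        for k in range(0,400,80):cv2.putText(c,str(u+k//4),(k,8),0,.3,(255,255,0),1);cv2.putText(c,str(v+k//4),(0,k+8),0,.3,(0,255,255),1);cv2.line(c,(k,0),(k,399),(90,90,0),1);cv2.line(c,(0,k),(399,k),(90,90,0),1)
        T.append(c)
# 800x600 limit: two pictures
cv2.imwrite("pics/case.png",np.hstack([T[0],T[2]]));cv2.imwrite("pics/tin.png",np.hstack([T[1],T[3]]))
E
```

```text
(no output)
```

View pics/case.png

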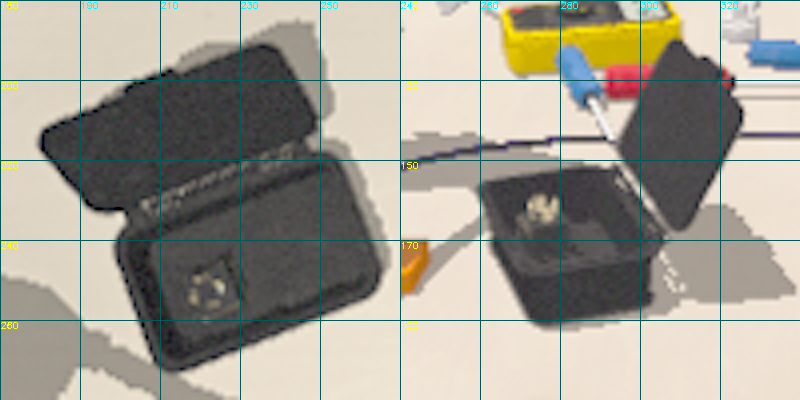

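View pics/tin.png

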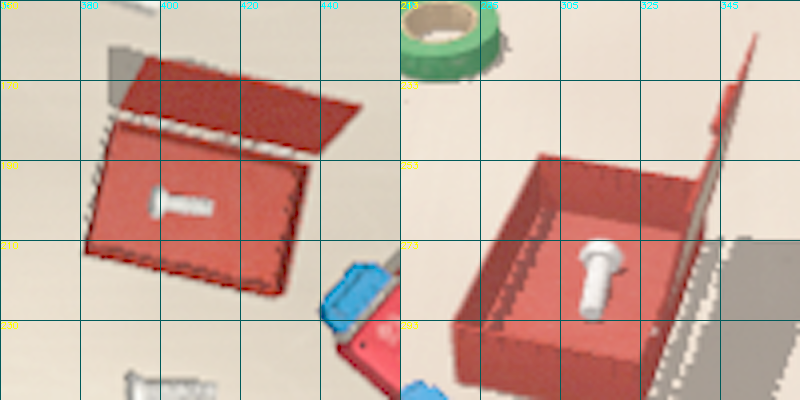

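The case is yawed: in the top view its rim corners are about (199,239), (255,219), (265,252) and (211,272), with the lid's free edge from (181,213) to (237,191). The tin's rim corners are about (389,180), (437,191), (431,224) and (381,213), with the lid's free edge from (397,164) to (450,176). In the side view the tin lid is seen nearly edge-on.

Run:
```python
from h import *
np.set_printoptions(precision=4,suppress=True)
t,s=load("top0"),load("side0")
ct=lambda x,y:(170+x/4,180+y/4); cs=lambda x,y:(240+(x-400)/4,110+y/4)
tt=lambda x,y:(360+x/4,150+y/4); ts=lambda x,y:(265+(x-400)/4,213+y/4)
def rep(name,a,b):
    print(name,*tri(t,a,s,b))
rep("case FL",ct(165,370),cs(482,185));rep("case BR",ct(338,157),cs(662,240));rep("case FR",ct(380,290),cs(527,272))
rep("lid free L",ct(45,133),cs(680,40));rep("lid free R",ct(270,43),cs(742,115));rep("lid hinge R",ct(317,130),cs(683,230));rep("lid hingeL",ct(95,210),cs(617,150))
rep("tin FL",tt(85,253),ts(540,155));rep("FR",tt(283,297),ts(455,322));rep("BR",tt(310,165),ts(640,362));rep("BL",tt(115,122),ts(705,180))
rep("tlid R",tt(361,105),ts(756,33));rep("tlid L",tt(147,57),ts(735,85))
def box(C,zr,zh,dx,name,LX):
    C=np.array([plane(t,*c,zr) for c in C]);c=C.mean(0)[:2]
    y=(C[0]+C[3]-C[1]-C[2])[:2]; yaw=np.arctan2(-y[0],y[1])
    print(name,c,"yaw",yaw,np.degrees(yaw),"sizes",np.linalg.norm(C[0]-C[1]),np.linalg.norm(C[2]-C[3]),np.linalg.norm(C[1]-C[2]),np.linalg.norm(C[3]-C[0]))
    ex=np.array([np.cos(yaw),np.sin(yaw)])
    h=np.r_[c+dx*ex,zh];print(" hinge",h);return c,yaw,ex,h
# BL,BR,FR,FL
B=[box([ct(118,235),ct(340,155),ct(380,290),ct(165,370)],.042,.043,.05,"case",.098),
   box([tt(115,122),tt(310,165),tt(283,297),tt(85,253)],.035,.035,.045,"tin",.087)]
from scipy.optimize import minimize_scalar
for (c,yaw,ex,h),L,ends in((B[0],.098,[ct(45,133),ct(270,43)]),(B[1],.087,[tt(147,57),tt(361,105)])):
    m=np.mean(ends,0)
    for a in np.arange(1.5,2.4,.1):
        P=h+L*np.r_[np.cos(a)*-ex,np.sin(a)];print(round(a,2),P,proj(t,P)-m,proj(s,P))
def obj(lo,hi,z,n,d,roi):
    hsv=cv2.cvtColor(d["frame"],cv2.COLOR_RGB2HSV);m=cv2.inRange(hsv,lo,hi);u0,v0,u1,v1=roi
    ys,xs=np.nonzero(m[v0:v1,u0:u1]);print(n,plane(d,xs.mean()+u0,ys.mean()+v0,z),len(xs))
obj((45,80,40),(85,255,255),.019,"tape",t,(300,220,350,260));obj((5,120,80),(20,255,255),.018,"batt",t,(215,275,260,305))
print("fuse",plane(t,384,134,.024),"bolt",plane(t,402,247,.01))
```

```text
case FL [0.3891 0.4268 0.036 ] 0.0007972787375793682
case BR [0.5147 0.3257 0.0471] 0.006599727954988695
case FR [0.4352 0.3016 0.0374] 0.0027515778672322633
lid free L [0.5214 0.474  0.1208] 0.002380711745237275
lid free R [0.5679 0.352  0.1199] 0.0017344449374893226
lid hinge R [0.5289 0.3378 0.0482] 0.003037349809046332
lid hingeL [0.4799 0.4675 0.044 ] 0.004253515715348187
tin FL [0.5253 0.0249 0.0287] 0.0019238207480900406
FR [ 0.498  -0.0916  0.0314] 0.0027816851437203415
BR [ 0.5766 -0.1116  0.0308] 0.0013735057326555937
BL [0.6038 0.0049 0.0314] 0.0012429786967866649
tlid R [ 0.603  -0.0981  0.1805] 0.03408121987604579
tlid L [ 0.623  -0.0047  0.0945] 0.013428371103267877
case [0.4508 0.3764] yaw 0.34223894734379223 19.608847267799312 sizes 0.1375543585650511 0.13233867438434363 0.08281566475241395 0.08366201548459389
 hinge [0.4979 0.3931 0.043 ]
tin [ 0.5495 -0.0426] yaw -0.23048717483712997 -13.205942350061454 sizes 0.11908566923387892 0.11976698302723104 0.0812435912225418 0.08133216733580986
 hinge [ 0.5933 -0.0529  0.035 ]
1.5 [0.4913 0.3908 0.1408] [ 7.5067 23.54  ] [2
[... 574 characters left out ...]
0.215 ] [331.9247 236.4037]
1.6 [ 0.5958 -0.0534  0.122 ] [-1.7262  6.3984] [337.1211 237.1104]
1.7 [ 0.6042 -0.0554  0.1213] [-1.0549  2.6731] [342.325  238.2519]
1.8 [ 0.6126 -0.0574  0.1197] [-0.4874 -0.9144] [347.4738 239.8178]
1.9 [ 0.6207 -0.0593  0.1173] [-0.03   -4.3202] [352.5048 241.7914]
2.0 [ 0.6286 -0.0611  0.1141] [ 0.3127 -7.504 ] [357.3566 244.15  ]
2.1 [ 0.6361 -0.0629  0.1101] [  0.5381 -10.4295] [361.9701 246.8653]
2.2 [ 0.6432 -0.0646  0.1053] [  0.6452 -13.0653] [366.2895 249.9041]
2.3 [ 0.6497 -0.0661  0.0999] [  0.6347 -15.385 ] [370.2636 253.2284]
tape [0.4627 0.16   0.019 ] 325
batt [0.3445 0.3673 0.018 ] 252
fuse [0.7206 0.0118 0.024 ] bolt [ 0.4438 -0.0256  0.01  ]
```

```bash
cat > g.py <<'E'
import sys
from h import *
def go(*T):
    s=manip.get_state();q=s["ee_rot"];M=R.from_quat([q[1],q[2],q[3],q[0]]).as_matrix()
    print("t",round(s["clock"],2),"pos",s["position"].round(4),"F",s["contact_force"].round(1),"w",round(s["width"],3),"toolx deg",round(np.degrees(np.arctan2(M[1,0],M[0,0])),1),"tz",M[:,2].round(3))
    p=s["position"]
    for t in T: print(np.array(t),"delta tool",(M.T@(np.array(t)-p)).round(4));p=np.array(t)
if __name__=="__main__": go(*[eval(a) for a in sys.argv[1:]])
E
python3 -m pendant '[{"rz":-7.1,"hand":0},{"rz":-7.1},{"rz":-7.1},{"rz":-7.1},{"rz":-7.1},{"rz":-7.1},{}]' 20
python3 g.py "(.579,.428,.22)" "(.579,.428,.105)"
python3 - <<'E'
from h import *
t,s=load("top0"),load("side0")
print("bag",tri(t,(347,127),s,(470,205)),tri(t,(203,163),s,(398,203)))
d=manip.get_image("wrist");print(d["mount"],manip.grasp_offset)
h=np.array([.506,.401,.043]);ex=np.array([.937,.35,0]);ey=np.array([-.35,.937,0])
for y in(-.07,.07):
  print("case",y,[proj(c,h+ey*y).round(1) for c in(t,s)],[proj(c,h-.103*ex+ey*y).round(1) for c in(t,s)])
h=np.array([.6,-.054,.035]);ex=np.array([.974,-.228,0]);ey=np.array([.228,.974,0])
for y in(-.062,.062):
  print("tin",y,[proj(c,h+ey*y).round(1) for c in(t,s)],[proj(c,h-.092*ex+ey*y).round(1) for c in(t,s)])
  for a in(1.7,1.8,1.9):
     print(a,[proj(c,h+ey*y-.087*np.cos(a)*ex+[0,0,.087*np.sin(a)]).round(1) for c in(t,s)])
E
```

```text
t 0.2 pos [0.2168 0.5323 0.2308] F [ 0.2 -0.5 -0.5] w 0.086 toolx deg 157.8 tz [-0.001 -0.001 -1.   ]
[0.579 0.428 0.22 ] delta tool [-0.3748  0.0401  0.0107]
[0.579 0.428 0.105] delta tool [-0.00e+00  1.00e-04  1.15e-01]
bag (array([0.78756524, 0.09501674, 0.08176281]), np.float64(0.1272980224470829)) (array([ 0.73917488,  0.50869476, -0.1658004 ]), np.float64(0.09067637464848852))
[[ 3.90678923e-04  9.62359791e-01  2.71778366e-01  6.90565829e-02]
 [ 9.99999822e-01 -4.98264172e-04  3.26849234e-04  1.17943893e-03]
 [ 4.49963983e-04  2.71778190e-01 -9.62359815e-01 -1.43214254e-01]
 [ 0.00000000e+00  0.00000000e+00  0.00000000e+00  1.00000000e+00]] -0.0187
case -0.07 [array([250.5, 211.4]), array([310.8, 169.9])] [array([265.5, 252.4]), array([270.4, 176.5])]
case 0.07 [array([194.4, 232.7]), array([295.6, 147.9])] [array([208.8, 274.3]), array([258.8, 153.3])]
tin -0.062 [array([438.9, 186.9]), array([330.3, 303. ])] [array([431.8, 224.3]), array([276.6, 292.8])]
1.7 [array([450.5, 176. ]), array([337.7, 262.6])]
1.8 [array([451. , 172.4]), array([343.3, 264.3])]
1.9 [array([451.3, 169. ]), array([348.7, 266.5])]
tin 0.062 [array([388.2, 175.7]), array([346.6, 256.1])] [array([380.5, 212.9]), array([299.1, 248.4])]
1.7 [array([395.3, 163.9]), array([354. , 218.1])]
1.8 [array([395.9, 160.4]), array([358.9, 219.5])]
1.9 [array([396.5, 157. ]), array([363.6, 221.4])]invalid input
```

```bash
python3 -m pendant '[{"rz":-7.1,"hand":0},{"rz":-7.1},{"rz":-7.1},{"rz":-7.1},{"rz":-7.1},{"rz":-7.1},{"rz":0}]' 20
python3 g.py "(.579,.428,.22)" "(.579,.428,.105)"
```

```text
t 0.25 pos [0.2168 0.5323 0.2309] F [-0.1  0.4  0.1] w 0.086 toolx deg 157.8 tz [-0.    -0.001 -1.   ]
[0.579 0.428 0.22 ] delta tool [-0.3748  0.04    0.0108]
[0.579 0.428 0.105] delta tool [-0.00e+00  1.00e-04  1.15e-01]invalid input
```

```bash
python3 -m pendant '[{"dx":0,"dy":0,"dz":0,"rx":0,"ry":0,"rz":-7.1,"hand":0}]' ; echo rc $?; python3 -m pendant '[{"rz":-7.1}]'; echo; python3 -m pendant '[{"rz":-7.1,"hand":0}]' 30;  python3 g.py
```

```text
clock: 0.33
position: [0.2169, 0.5324, 0.2311]
ee_rot: [-0.0, 0.13, 0.992, -0.0]
contact_force: [-0.5, 0.4, 0.5]
width: 0.0752
gripper_force: 0.0
rc 0

t 0.33 pos [0.2169 0.5324 0.2311] F [-0.5  0.4  0.5] w 0.075 toolx deg 165.1 tz [-0. -0. -1.]invalid input
invalid input
```

```bash
python3 -m pendant '[{"dx":0,"dy":0,"dz":0,"rx":0,"ry":0,"rz":-7.1,"hand":0},{"dx":0,"dy":0,"dz":0,"rx":0,"ry":0,"rz":-7.1,"hand":0},{"dx":0,"dy":0,"dz":0,"rx":0,"ry":0,"rz":-7.1,"hand":0},{"dx":0,"dy":0,"dz":0,"rx":0,"ry":0,"rz":-7.1,"hand":0},{"dx":0,"dy":0,"dz":0,"rx":0,"ry":0,"rz":-7.1,"hand":0},{"dx":0,"dy":0,"dz":0,"rx":0,"ry":0,"rz":0,"hand":0}]' 
python3 g.py "(.579,.428,.22)" "(.579,.428,.105)"
```

```text
clock: 0.83
position: [0.2169, 0.5325, 0.2312]
ee_rot: [-0.0, -0.178, 0.984, -0.0]
contact_force: [0.3, 0.0, -0.7]
width: 0.0006
gripper_force: 0.0
t 0.83 pos [0.2169 0.5325 0.2312] F [ 0.3  0.  -0.7] w 0.001 toolx deg -159.4 tz [-0. -0. -1.]
[0.579 0.428 0.22 ] delta tool [-0.3024 -0.2249  0.0112]
[0.579 0.428 0.105] delta tool [-0.     0.     0.115]
```

```bash
python3 -m pendant '[{"dx":-0.03,"dy":-0.0225,"dz":0.001,"rx":0,"ry":0,"rz":0,"hand":0},{"dx":-0.03,"dy":-0.0225,"dz":0.001,"rx":0,"ry":0,"rz":0,"hand":0},{"dx":-0.03,"dy":-0.0225,"dz":0.001,"rx":0,"ry":0,"rz":0,"hand":0},{"dx":-0.03,"dy":-0.0225,"dz":0.001,"rx":0,"ry":0,"rz":0,"hand":0},{"dx":-0.03,"dy":-0.0225,"dz":0.001,"rx":0,"ry":0,"rz":0,"hand":0},{"dx":-0.03,"dy":-0.0225,"dz":0.001,"rx":0,"ry":0,"rz":0,"hand":0},{"dx":-0.03,"dy":-0.0225,"dz":0.001,"rx":0,"ry":0,"rz":0,"hand":0},{"dx":-0.03,"dy":-0.0225,"dz":0.001,"rx":0,"ry":0,"rz":0,"hand":0},{"dx":-0.03,"dy":-0.0225,"dz":0.001,"rx":0,"ry":0,"rz":0,"hand":0},{"dx":-0.03,"dy":-0.0225,"dz":0.001,"rx":0,"ry":0,"rz":0,"hand":0},{"dx":0,"dy":0,"dz":0,"rx":0,"ry":0,"rz":0,"hand":0},{"dx":0,"dy":0,"dz":0,"rx":0,"ry":0,"rz":0,"hand":0}]' 
python3 g.py "(.579,.428,.105)"
python3 - <<'E'
from h import *
a=manip.get_image("side");b=manip.get_image("wrist")
import numpy as np
c=cv2.resize(a["frame"][60:260,200:460,::-1],(520,400));w=cv2.resize(b["frame"][:,:,::-1],(280,175));o=np.zeros((400,800,3),np.uint8);o[:,:520]=c;o[:175,520:]=w
cv2.imwrite("pics/a1.png",np.clip(255*(o/255.)**.6,0,255).astype(np.uint8))
E
```

```text
clock: 1.83
position: [0.5785, 0.4251, 0.2199]
ee_rot: [-0.001, -0.174, 0.985, -0.0]
contact_force: [-0.2, 0.0, -1.3]
width: 0.0
gripper_force: 0.0
t 1.83 pos [0.5785 0.4251 0.2199] F [-0.2  0.  -1.3] w 0.0 toolx deg -159.9 tz [-0.001 -0.001 -1.   ]
[0.579 0.428 0.105] delta tool [-0.0016  0.0026  0.1149]
```

View pics/a1.png

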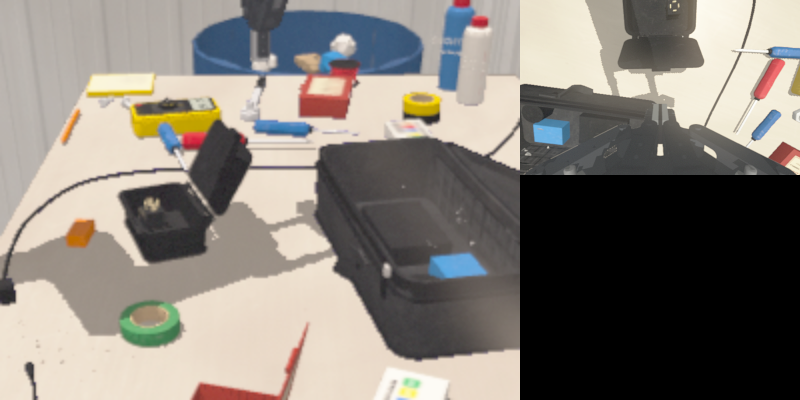

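The fingers are above and behind the case lid. In the crop the gripper is near (262,20), the lid spans (195..250, 120..210), and there is clear space before the tool bag at (318,170).

```bash
python3 -m pendant '[{"dx":0,"dy":0,"dz":0.025,"rx":0,"ry":0,"rz":0,"hand":0},{"dx":0,"dy":0,"dz":0.025,"rx":0,"ry":0,"rz":0,"hand":0},{"dx":0,"dy":0,"dz":0.025,"rx":0,"ry":0,"rz":0,"hand":0},{"dx":0,"dy":0,"dz":0.025,"rx":0,"ry":0,"rz":0,"hand":0},{"dx":0,"dy":0,"dz":0.015,"rx":0,"ry":0,"rz":0,"hand":0},{"dx":0,"dy":0,"dz":0,"rx":0,"ry":0,"rz":0,"hand":0}]' 
python3 g.py "(.506,.401,.105)"
python3 - <<'E'
from h import *
a=manip.get_image("side")
c=cv2.resize(a["frame"][60:210,220:420,::-1],(800,600),interpolation=cv2.INTER_CUBIC)
cv2.imwrite("pics/a2.png",np.clip(255*(c/255.)**.6,0,255).astype(np.uint8))
E
```

```text
clock: 2.43
position: [0.5724, 0.426, 0.1025]
ee_rot: [-0.004, -0.178, 0.984, -0.001]
contact_force: [-0.7, -0.1, -0.2]
width: -0.0001
gripper_force: 0.0
t 2.43 pos [0.5724 0.426  0.1025] F [-0.7 -0.1 -0.2] w -0.0 toolx deg -159.5 tz [-0.007 -0.004 -1.   ]
[0.506 0.401 0.105] delta tool [ 0.071  -0.0002 -0.0019]
```

View pics/a2.png

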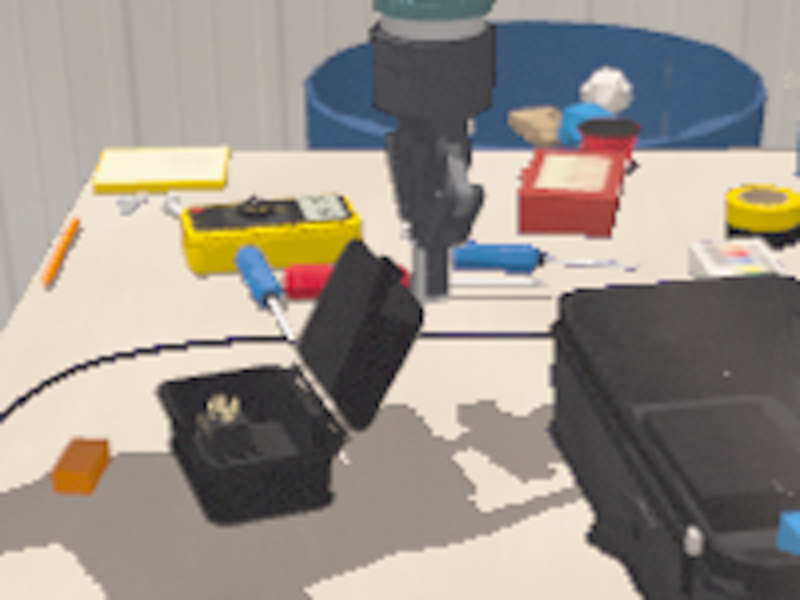

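The tip at crop pixel (430,295) is just behind the lid's back face, whose free edge is near (420,310), and nothing has moved. Now I'll push forward.

```bash
python3 -m pendant '[{"dx":0.01,"dy":0,"dz":-0.002,"rx":0,"ry":0,"rz":0,"hand":0},{"dx":0.01,"dy":0,"dz":-0.002,"rx":0,"ry":0,"rz":0,"hand":0},{"dx":0.01,"dy":0,"dz":-0.002,"rx":0,"ry":0,"rz":0,"hand":0},{"dx":0.01,"dy":0,"dz":-0.002,"rx":0,"ry":0,"rz":0,"hand":0},{"dx":0.01,"dy":0,"dz":-0.002,"rx":0,"ry":0,"rz":0,"hand":0},{"dx":0.007,"dy":0,"dz":-0.002,"rx":0,"ry":0,"rz":0,"hand":0}]' 
python3 g.py "(.506,.401,.105)"
python3 -m pendant '[{"dx":0.01,"dy":0,"dz":-0.002,"rx":0,"ry":0,"rz":0,"hand":0},{"dx":0.01,"dy":0,"dz":0,"rx":0,"ry":0,"rz":0,"hand":0},{"dx":0.01,"dy":0,"dz":0,"rx":0,"ry":0,"rz":0,"hand":0},{"dx":0.007,"dy":0,"dz":0.003,"rx":0,"ry":0,"rz":0,"hand":0},{"dx":0.007,"dy":0,"dz":0.004,"rx":0,"ry":0,"rz":0,"hand":0},{"dx":0.006,"dy":0,"dz":0.004,"rx":0,"ry":0,"rz":0,"hand":0}]' 
python3 g.py "(.506,.401,.105)"
python3 - <<'E'
from h import *
a=manip.get_image("side");b=manip.get_image("top")
c=cv2.resize(a["frame"][60:210,220:360,::-1],(400,428),interpolation=cv2.INTER_CUBIC)
e=cv2.resize(b["frame"][160:310,160:300,::-1],(400,428),interpolation=cv2.INTER_CUBIC)
cv2.imwrite("pics/a3.png",np.clip(255*(np.hstack([c,e])/255.)**.6,0,255).astype(np.uint8))
E
```

```text
clock: 2.98
position: [0.5218, 0.4061, 0.1197]
ee_rot: [0.0, -0.177, 0.984, 0.0]
contact_force: [1.9, 1.1, 1.0]
width: -0.0
gripper_force: 0.7
t 2.98 pos [0.5218 0.4061 0.1197] F [1.9 1.1 1. ] w -0.0 toolx deg -159.6 tz [ 0.001  0.001 -1.   ]
[0.506 0.401 0.105] delta tool [0.0166 0.0007 0.0147]
clock: 3.48
position: [0.4754, 0.3888, 0.109]
ee_rot: [-0.0, -0.177, 0.984, -0.0]
contact_force: [-0.0, 0.2, 2.4]
width: -0.0002
gripper_force: 0.8
t 3.48 pos [0.4754 0.3888 0.109 ] F [-0.   0.2  2.4] w -0.0 toolx deg -159.6 tz [-0.001 -0.    -1.   ]
[0.506 0.401 0.105] delta tool [-0.033   0.0008  0.004 ]
```

View pics/a3.png

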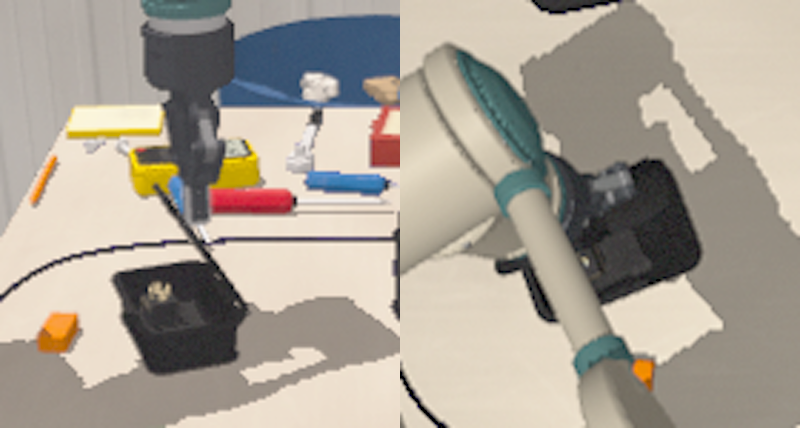

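The lid now leans forward over the case (edge-on line from (155,185) to (240,305)), the fingertip pushes its back face, and the case has not shifted. I'll continue along the arc.

```bash
python3 -m pendant '[{"dx":0.007,"dy":0,"dz":0.006,"rx":0,"ry":0,"rz":0,"hand":0},{"dx":0.007,"dy":0,"dz":0.006,"rx":0,"ry":0,"rz":0,"hand":0},{"dx":0.006,"dy":0,"dz":0.007,"rx":0,"ry":0,"rz":0,"hand":0},{"dx":0.004,"dy":0,"dz":0.007,"rx":0,"ry":0,"rz":0,"hand":0},{"dx":0.004,"dy":0,"dz":0.007,"rx":0,"ry":0,"rz":0,"hand":0},{"dx":0.003,"dy":0,"dz":0.007,"rx":0,"ry":0,"rz":0,"hand":0},{"dx":0.002,"dy":0,"dz":0.007,"rx":0,"ry":0,"rz":0,"hand":0},{"dx":0.002,"dy":0,"dz":0.006,"rx":0,"ry":0,"rz":0,"hand":0},{"dx":0,"dy":0,"dz":0.004,"rx":0,"ry":0,"rz":0,"hand":0},{"dx":0,"dy":0,"dz":0,"rx":0,"ry":0,"rz":0,"hand":0}]' 
python3 g.py "(.506,.401,.048)"
```

```text
clock: 4.42
position: [0.443, 0.3766, 0.051]
ee_rot: [-0.001, -0.177, 0.984, -0.0]
contact_force: [-0.2, -0.6, -0.3]
width: 0.0001
gripper_force: 0.0
t 4.42 pos [0.443  0.3766 0.051 ] F [-0.2 -0.6 -0.3] w 0.0 toolx deg -159.6 tz [-0.001 -0.001 -1.   ]
[0.506 0.401 0.048] delta tool [-0.0675  0.0009  0.0029]
```

Force is zero at z = 0.051, so I'll press gently down in 1.5 mm steps until the force rises.

```bash
python3 -m pendant '[{"dx":0,"dy":0,"dz":0.002,"rx":0,"ry":0,"rz":0,"hand":0},{"dx":0,"dy":0,"dz":0.0015,"rx":0,"ry":0,"rz":0,"hand":0},{"dx":0,"dy":0,"dz":0,"rx":0,"ry":0,"rz":0,"hand":0}]' 
python3 -m pendant '[{"dx":0,"dy":0,"dz":0.0015,"rx":0,"ry":0,"rz":0,"hand":0},{"dx":0,"dy":0,"dz":0.0,"rx":0,"ry":0,"rz":0,"hand":0}]'
```

```text
clock: 4.67
position: [0.4439, 0.3771, 0.0487]
ee_rot: [0.0, -0.177, 0.984, 0.0]
contact_force: [0.1, -0.1, -0.1]
width: -0.0
gripper_force: 0.0
clock: 4.83
position: [0.444, 0.3771, 0.0478]
ee_rot: [0.001, -0.177, 0.984, 0.0]
contact_force: [-0.4, -0.3, 1.0]
width: 0.0004
gripper_force: 0.8
```

```bash
python3 -m pendant '[{"dx":0,"dy":0,"dz":0.0015,"rx":0,"ry":0,"rz":0,"hand":0},{"dx":0,"dy":0,"dz":0.0015,"rx":0,"ry":0,"rz":0,"hand":0},{"dx":0,"dy":0,"dz":0.0,"rx":0,"ry":0,"rz":0,"hand":0}]' 
python3 -m pendant '[{"dx":0,"dy":0,"dz":0.0015,"rx":0,"ry":0,"rz":0,"hand":0},{"dx":0,"dy":0,"dz":0.0,"rx":0,"ry":0,"rz":0,"hand":0}]'
```

```text
clock: 5.08
position: [0.444, 0.3772, 0.0474]
ee_rot: [0.001, -0.177, 0.984, 0.0]
contact_force: [-4.0, -3.0, 18.2]
width: -0.0002
gripper_force: 9.2
clock: 5.25
position: [0.444, 0.3772, 0.0472]
ee_rot: [0.001, -0.178, 0.984, 0.0]
contact_force: [-6.3, -4.4, 27.2]
width: -0.0002
gripper_force: 13.2
```

It hits a firm stop at z = 0.047, matching the shut height. I'll lift and turn toward the tin.

```bash
python3 -m pendant '[{"dx":0,"dy":0,"dz":-0.01,"rx":0,"ry":0,"rz":0,"hand":0},{"dx":0,"dy":0,"dz":-0.025,"rx":0,"ry":0,"rz":0,"hand":0},{"dx":0,"dy":0,"dz":-0.03,"rx":0,"ry":0,"rz":0,"hand":0},{"dx":0,"dy":0,"dz":-0.03,"rx":0,"ry":0,"rz":0,"hand":0},{"dx":0,"dy":0,"dz":-0.03,"rx":0,"ry":0,"rz":0,"hand":0},{"dx":0,"dy":0,"dz":-0.03,"rx":0,"ry":0,"rz":6.7,"hand":0},{"dx":0,"dy":0,"dz":-0.02,"rx":0,"ry":0,"rz":6.7,"hand":0},{"dx":0,"dy":0,"dz":0,"rx":0,"ry":0,"rz":6.7,"hand":0},{"dx":0,"dy":0,"dz":0,"rx":0,"ry":0,"rz":6.7,"hand":0},{"dx":0,"dy":0,"dz":0,"rx":0,"ry":0,"rz":6.7,"hand":0},{"dx":0,"dy":0,"dz":0,"rx":0,"ry":0,"rz":0,"hand":0}]' 
python3 g.py "(.653,-.066,.20)" "(.653,-.066,.095)"
```

```text
clock: 6.17
position: [0.4436, 0.3769, 0.2179]
ee_rot: [0.0, 0.115, 0.993, 0.0]
contact_force: [0.2, -0.1, 0.0]
width: -0.0003
gripper_force: 0.0
t 6.17 pos [0.4436 0.3769 0.2179] F [ 0.2 -0.1  0. ] w -0.0 toolx deg 166.8 tz [ 0.  0. -1.]
[ 0.653 -0.066  0.2  ] delta tool [-0.3048 -0.3835  0.0179]
[ 0.653 -0.066  0.095] delta tool [ 0.    -0.     0.105]
```

```bash
python3 -m pendant '[{"dx":-0.0254,"dy":-0.032,"dz":0.001,"rx":0,"ry":0,"rz":0,"hand":0},{"dx":-0.0254,"dy":-0.032,"dz":0.001,"rx":0,"ry":0,"rz":0,"hand":0},{"dx":-0.0254,"dy":-0.032,"dz":0.001,"rx":0,"ry":0,"rz":0,"hand":0},{"dx":-0.0254,"dy":-0.032,"dz":0.001,"rx":0,"ry":0,"rz":0,"hand":0},{"dx":-0.0254,"dy":-0.032,"dz":0.001,"rx":0,"ry":0,"rz":0,"hand":0},{"dx":-0.0254,"dy":-0.032,"dz":0.001,"rx":0,"ry":0,"rz":0,"hand":0},{"dx":-0.0254,"dy":-0.032,"dz":0.001,"rx":0,"ry":0,"rz":0,"hand":0},{"dx":-0.0254,"dy":-0.032,"dz":0.001,"rx":0,"ry":0,"rz":0,"hand":0},{"dx":-0.0254,"dy":-0.032,"dz":0.001,"rx":0,"ry":0,"rz":0,"hand":0},{"dx":-0.0254,"dy":-0.032,"dz":0.001,"rx":0,"ry":0,"rz":0,"hand":0},{"dx":-0.0254,"dy":-0.032,"dz":0.001,"rx":0,"ry":0,"rz":0,"hand":0},{"dx":-0.0254,"dy":-0.032,"dz":0.001,"rx":0,"ry":0,"rz":0,"hand":0}]' 
python3 -m pendant '[{"dx":0,"dy":0,"dz":0,"rx":0,"ry":0,"rz":0,"hand":0},{"dx":0,"dy":0,"dz":0,"rx":0,"ry":0,"rz":0,"hand":0}]' 
python3 g.py "(.653,-.066,.20)" "(.653,-.066,.095)"
python3 - <<'E'
from h import *
a=manip.get_image("side");b=manip.get_image("top")
c=cv2.resize(a["frame"][60:340,220:410,::-1],(400,590),interpolation=cv2.INTER_CUBIC)
e=cv2.resize(b["frame"][120:300,160:300,::-1],(400,590),interpolation=cv2.INTER_CUBIC)
cv2.imwrite("pics/a4.png",np.clip(255*(np.hstack([c,e])/255.)**.6,0,255).astype(np.uint8))
E
```

```text
clock: 7.17
position: [0.6542, -0.0681, 0.2055]
ee_rot: [-0.0, 0.112, 0.994, 0.0]
contact_force: [-1.8, 1.3, 0.4]
width: 0.0
gripper_force: 0.0
clock: 7.33
position: [0.6542, -0.0685, 0.2046]
ee_rot: [-0.001, 0.114, 0.993, 0.0]
contact_force: [-1.2, 0.5, -0.3]
width: -0.0002
gripper_force: 0.0
t 7.33 pos [ 0.6542 -0.0685  0.2046] F [-1.2  0.5 -0.3] w -0.0 toolx deg 166.9 tz [-0.001  0.    -1.   ]
[ 0.653 -0.066  0.2  ] delta tool [0.0017 0.0021 0.0046]
[ 0.653 -0.066  0.095] delta tool [-1.00e-04 -0.00e+00  1.05e-01]
```

View pics/a4.png

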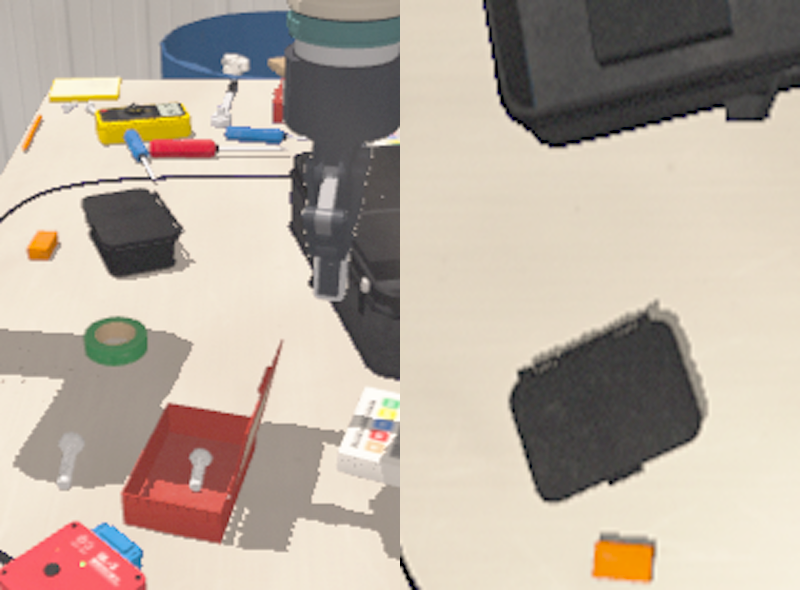

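The case is shut (flat black top at right-crop (610,410), battery untouched at (625,560)). The fingers hang behind the tin's lid, tip at left-crop (328,295), with the lid edge at (280,342). Going down now.

```bash
python3 -m pendant '[{"dx":0,"dy":0.002,"dz":0.025,"rx":0,"ry":0,"rz":0,"hand":0},{"dx":0,"dy":0,"dz":0.025,"rx":0,"ry":0,"rz":0,"hand":0},{"dx":0,"dy":0,"dz":0.025,"rx":0,"ry":0,"rz":0,"hand":0},{"dx":0,"dy":0,"dz":0.02,"rx":0,"ry":0,"rz":0,"hand":0},{"dx":0,"dy":0,"dz":0.008,"rx":0,"ry":0,"rz":0,"hand":0},{"dx":0,"dy":0,"dz":0,"rx":0,"ry":0,"rz":0,"hand":0}]' 
python3 -m pendant '[{"dx":0.009,"dy":0,"dz":-0.001,"rx":0,"ry":0,"rz":0,"hand":0},{"dx":0.009,"dy":0,"dz":-0.001,"rx":0,"ry":0,"rz":0,"hand":0},{"dx":0.009,"dy":0,"dz":-0.001,"rx":0,"ry":0,"rz":0,"hand":0},{"dx":0.009,"dy":0,"dz":-0.001,"rx":0,"ry":0,"rz":0,"hand":0},{"dx":0.006,"dy":0,"dz":-0.001,"rx":0,"ry":0,"rz":0,"hand":0}]' 
python3 g.py "(.6,-.054,.035)"
```

```text
clock: 7.93
position: [0.6521, -0.0621, 0.1008]
ee_rot: [-0.002, 0.112, 0.994, 0.0]
contact_force: [-0.1, -0.5, 0.2]
width: -0.0002
gripper_force: 0.0
clock: 8.35
position: [0.6125, -0.0542, 0.1094]
ee_rot: [0.001, 0.114, 0.994, 0.0]
contact_force: [0.5, 0.8, -0.3]
width: 0.0
gripper_force: 0.4
t 8.35 pos [ 0.6125 -0.0542  0.1094] F [ 0.5  0.8 -0.3] w 0.0 toolx deg 166.9 tz [ 0.002 -0.    -1.   ]
[ 0.6   -0.054  0.035] delta tool [ 0.0124 -0.0027  0.0743]
```

```bash
python3 -m pendant '[{"dx":0.009,"dy":-0.001,"dz":0,"rx":0,"ry":0,"rz":0,"hand":0},{"dx":0.009,"dy":-0.001,"dz":0.001,"rx":0,"ry":0,"rz":0,"hand":0},{"dx":0.009,"dy":-0.001,"dz":0.003,"rx":0,"ry":0,"rz":0,"hand":0},{"dx":0.007,"dy":0,"dz":0.003,"rx":0,"ry":0,"rz":0,"hand":0},{"dx":0.007,"dy":0,"dz":0.004,"rx":0,"ry":0,"rz":0,"hand":0},{"dx":0.006,"dy":0,"dz":0.004,"rx":0,"ry":0,"rz":0,"hand":0}]' 
python3 g.py "(.6,-.054,.035)"
python3 - <<'E'
from h import *
a=manip.get_image("side")
c=cv2.resize(a["frame"][140:340,220:420,::-1],(500,500),interpolation=cv2.INTER_CUBIC)
cv2.imwrite("pics/a5.png",c)
E
```

```text
clock: 8.85
position: [0.5656, -0.0468, 0.0923]
ee_rot: [-0.0, 0.114, 0.994, -0.0]
contact_force: [-0.5, -0.3, 1.3]
width: 0.0001
gripper_force: 0.6
t 8.85 pos [ 0.5656 -0.0468  0.0923] F [-0.5 -0.3  1.3] w 0.0 toolx deg 166.9 tz [-0.001  0.    -1.   ]
[ 0.6   -0.054  0.035] delta tool [-0.0352  0.0008  0.0573]
```

View pics/a5.png

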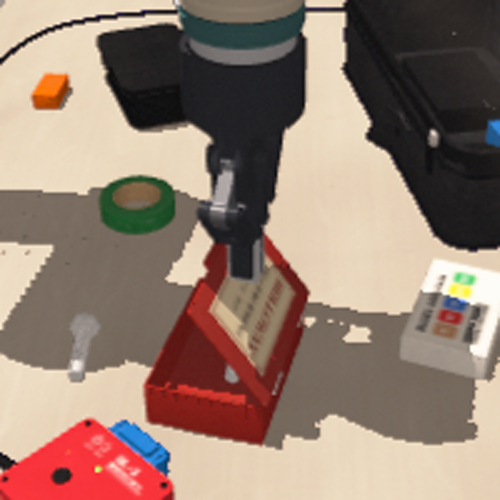

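The tin's lid is about 45° open, with the fingertip at (245,275) on its back face, the box unmoved and the bolt and tape undisturbed. I'll continue down.

```bash
python3 -m pendant '[{"dx":0.007,"dy":0,"dz":0.006,"rx":0,"ry":0,"rz":0,"hand":0},{"dx":0.007,"dy":0,"dz":0.006,"rx":0,"ry":0,"rz":0,"hand":0},{"dx":0.005,"dy":0,"dz":0.007,"rx":0,"ry":0,"rz":0,"hand":0},{"dx":0.004,"dy":0,"dz":0.007,"rx":0,"ry":0,"rz":0,"hand":0},{"dx":0.003,"dy":0,"dz":0.007,"rx":0,"ry":0,"rz":0,"hand":0},{"dx":0.002,"dy":0,"dz":0.007,"rx":0,"ry":0,"rz":0,"hand":0},{"dx":0.001,"dy":0,"dz":0.007,"rx":0,"ry":0,"rz":0,"hand":0},{"dx":0,"dy":0,"dz":0.004,"rx":0,"ry":0,"rz":0,"hand":0},{"dx":0,"dy":0,"dz":0,"rx":0,"ry":0,"rz":0,"hand":0}]' 
python3 -m pendant '[{"dx":0,"dy":0,"dz":0.0015,"rx":0,"ry":0,"rz":0,"hand":0},{"dx":0,"dy":0,"dz":0.0015,"rx":0,"ry":0,"rz":0,"hand":0},{"dx":0,"dy":0,"dz":0,"rx":0,"ry":0,"rz":0,"hand":0}]'
```

```text
clock: 9.65
position: [0.5375, -0.0402, 0.0404]
ee_rot: [-0.001, 0.114, 0.994, 0.0]
contact_force: [-0.5, -0.3, 0.5]
width: 0.0
gripper_force: 0.0
clock: 9.9
position: [0.5387, -0.0404, 0.0387]
ee_rot: [0.0, 0.114, 0.994, 0.0]
contact_force: [-0.5, -0.1, -0.3]
width: -0.0005
gripper_force: 0.0
```

```bash
python3 -m pendant '[{"dx":0,"dy":0,"dz":0.0015,"rx":0,"ry":0,"rz":0,"hand":0},{"dx":0,"dy":0,"dz":0.0015,"rx":0,"ry":0,"rz":0,"hand":0},{"dx":0,"dy":0,"dz":0,"rx":0,"ry":0,"rz":0,"hand":0}]'
python3 -m pendant '[{"dx":0,"dy":0,"dz":0.0015,"rx":0,"ry":0,"rz":0,"hand":0},{"dx":0,"dy":0,"dz":0.001,"rx":0,"ry":0,"rz":0,"hand":0},{"dx":0,"dy":0,"dz":0,"rx":0,"ry":0,"rz":0,"hand":0}]'
```

```text
clock: 10.15
position: [0.5389, -0.0405, 0.0374]
ee_rot: [0.001, 0.114, 0.994, -0.0]
contact_force: [-1.9, 1.2, 10.0]
width: 0.0001
gripper_force: 4.9
clock: 10.4
position: [0.539, -0.0405, 0.037]
ee_rot: [0.001, 0.114, 0.994, -0.0]
contact_force: [-6.2, -0.1, 25.6]
width: -0.0002
gripper_force: 12.4
```

It reaches a firm stop at 0.037, the shut height. I'll lift, move aside a little and check.

```bash
python3 -m pendant '[{"dx":0,"dy":0,"dz":-0.01,"rx":0,"ry":0,"rz":0,"hand":0},{"dx":0,"dy":0,"dz":-0.03,"rx":0,"ry":0,"rz":0,"hand":0},{"dx":0,"dy":0,"dz":-0.04,"rx":0,"ry":0,"rz":0,"hand":0},{"dx":0,"dy":0,"dz":-0.04,"rx":0,"ry":0,"rz":0,"hand":0},{"dx":0,"dy":0,"dz":-0.04,"rx":0,"ry":0,"rz":0,"hand":0},{"dx":0,"dy":0.04,"dz":0,"rx":0,"ry":0,"rz":0,"hand":0},{"dx":0,"dy":0.04,"dz":0,"rx":0,"ry":0,"rz":0,"hand":0},{"dx":0,"dy":0.04,"dz":0,"rx":0,"ry":0,"rz":0,"hand":0},{"dx":0,"dy":0.04,"dz":0,"rx":0,"ry":0,"rz":0,"hand":0},{"dx":0,"dy":0.04,"dz":0,"rx":0,"ry":0,"rz":0,"hand":0},{"dx":0,"dy":0,"dz":0,"rx":0,"ry":0,"rz":0,"hand":0},{"dx":0,"dy":0,"dz":0,"rx":0,"ry":0,"rz":0,"hand":0}]'
python3 - <<'E'
from h import *
a=manip.get_image("side");b=manip.get_image("top")
c=cv2.resize(a["frame"][110:360,220:420,::-1],(400,500),interpolation=cv2.INTER_CUBIC)
e=cv2.resize(b["frame"][110:310,170:470,::-1],(400,267),interpolation=cv2.INTER_CUBIC)
o=np.zeros((500,800,3),np.uint8);o[:,:400]=c;o[:267,400:]=e
cv2.imwrite("pics/a6.png",np.clip(255*(o/255.)**.7,0,255).astype(np.uint8))
E
```

```text
clock: 11.4
position: [0.5837, 0.1564, 0.193]
ee_rot: [-0.0, 0.112, 0.994, -0.0]
contact_force: [-0.7, 1.2, -0.2]
width: -0.0002
gripper_force: 0.0
```

View pics/a6.png

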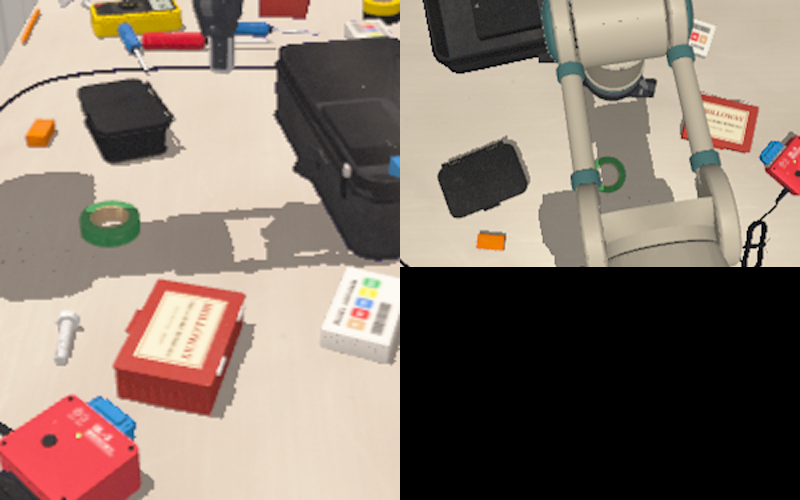

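Both lids are flat and shut (case at left-crop (125,115), tin at (180,340)). The battery, tape, bolt and fuse box are in place and the arm is clear. Handing in.

```bash
python3 -c "
from rig import manip
print(manip.sign_off())"
```

```text
the job is handed in; nothing more can be done
None
```

Both lids pressed down to a firm stop at their shut heights, and the last picture shows both boxes and the four bystanders in place; I handed the job in at about 11.5 s, and no verdict was returned.

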